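# Find the loose bolt of the planter's drip-feed block and hold its cap open

### The job

The planter's drip feed is to be serviced: turn the feed valve's blue lever to half open (45 degrees, over the red mark) and leave it there. Then tap the three bolt heads of the grey mounting block with the fingertips in order, left, middle, right as seen from the robot, each with a firm push straight down, so that the loose one sinks and stays down. Last, lift the hinged green cap of the loose bolt by its yellow-ended tab to about 60 degrees and finish while still holding it open, so that someone can get at the bolt; keep the caps of the tight bolts shut and leave the jar, the mate and the little pot where they are.

Things in the scene. Friction and masses are not known exactly. Their poses are not given: they have to be found in the camera images.
- valve: feed valve, fixed to the ledge: a brass and copper pipe 200 mm long along its own y, pipe centre 32 mm above the ledge and at most 38 mm thick; over it a white dial disc, 76 mm across, top 61 mm up, with one red mark at half open. Origin under the lever's axis, on the ledge; z up
- valve_axis (a point): point on the upright axis of the valve lever at the lever's mid height, 73 mm above the ledge; its frame is the valve's: at closed the lever points along -x, fully open along +y
- lever (a joint): angle of the valve lever, rad: 0 closed (lever across the pipe, along the valve's -x, roughly towards the robot), 1.571 fully open (along the pipe, the valve's +y); it grows clockwise seen from above; 0.785 is half open, over the red mark. Starts between 0 and 0.4. It stays where it is left; turning takes about 0.12 N m (2 N at the grip)
- lever_grip (a point): middle of the lever's blue sleeve, 76 mm from the axis; the sleeve is 52 mm long, 15 mm wide and 13 mm tall, 73 mm above the ledge, with nothing below it but the ledge or the pipe; its frame turns with the lever, -x pointing outwards along it
- block: grey mounting block with an aluminium top, fixed to the ledge, 62 mm (x) by 270 mm (y) by 40 mm tall; origin on the ledge under the middle bolt, z up; x runs away from the robot; its bolts stand 90 mm apart along y, left at +y. The front face is 26 mm before the bolt axes. Which bolt is loose changes and cannot be seen
- bolt_left (a joint): how far the left bolt has sunk, m: 0 at the start; a tight bolt moves less than 2 mm, the loose one gives way at about 3 N, sinks 7 mm and stays down by itself
- bolt_left_top (a point): centre of the top of the left bolt's steel head (19 mm across, flat top, 62 mm above the ledge at the start, standing 11 mm proud of the cap around it); moves down with the bolt
- cap_left (a joint): opening angle of the left bolt's green cap, rad: 0 shut (level), at most 1.25. The cap is a frame 40 mm wide and 8 mm thick around the bolt head, hinged on the far side, opening upward and away from the robot; it weighs 50 g and falls shut by a light spring (about 1 N at the tab)
- cap_left_tab (a point): place to hold the left cap: on its tab, 74 mm from the hinge, 47 mm above the ledge when shut; the tab is 14 mm wide (along y), 10 mm thick and sticks out 38 mm before the block with free space under it, its end (yellow) 16 mm beyond this point, the cap's wide frame beginning 26 mm behind it; frame turns with the cap, -x along the tab outwards
- cap_left_hinge (a point): middle of the left cap's hinge axis, which runs along the block's y, 26 mm beyond the bolt's axis, 47 mm above the ledge
- bolt_middle (a joint): how far the middle bolt has sunk, m: 0 at the start; a tight bolt moves less than 2 mm, the loose one gives way at about 3 N, sinks 7 mm and stays down by itself
- bolt_middle_top (a point): centre of the top of the middle bolt's steel head (19 mm across, flat top, 62 mm above the ledge at the start, standing 11 mm proud of the cap around it); moves down with the bolt
- cap_middle (a joint): opening angle of the middle bolt's green cap, rad: 0 shut (level), at most 1.25. The cap is a frame 40 mm wide and 8 mm thick around the bolt head, hinged on the far side, opening upward and away from the robot; it weighs 50 g and falls shut by a light spring (about 1 N at the tab)
- cap_middle_tab (a point): place to hold the middle cap: on its tab, 74 mm from the hinge, 47 mm above the ledge when shut; the tab is 14 mm wide (along y), 10 mm thick and sticks out 38 mm before the block with free space under it, its end (yellow) 16 mm beyond this point, the cap's wide frame beginning 26 mm behind it; frame turns with the cap, -x along the tab outwards
- cap_middle_hinge (a point): middle of the middle cap's hinge axis, which runs along the block's y, 26 mm beyond the bolt's axis, 47 mm above the ledge
- bolt_right (a joint): how far the right bolt has sunk, m: 0 at the start; a tight bolt moves less than 2 mm, the loose one gives way at about 3 N, sinks 7 mm and stays down by itself
- bolt_right_top (a point): centre of the top of the right bolt's steel head (19 mm across, flat top, 62 mm above the ledge at the start, standing 11 mm proud of the cap around it); moves down with the bolt
- cap_right (a joint): opening angle of the right bolt's green cap, rad: 0 shut (level), at most 1.25. The cap is a frame 40 mm wide and 8 mm thick around the bolt head, hinged on the far side, opening upward and away from the robot; it weighs 50 g and falls shut by a light spring (about 1 N at the tab)
- cap_right_tab (a point): place to hold the right cap: on its tab, 74 mm from the hinge, 47 mm above the ledge when shut; the tab is 14 mm wide (along y), 10 mm thick and sticks out 38 mm before the block with free space under it, its end (yellow) 16 mm beyond this point, the cap's wide frame beginning 26 mm behind it; frame turns with the cap, -x along the tab outwards
- cap_right_hinge (a point): middle of the right cap's hinge axis, which runs along the block's y, 26 mm beyond the bolt's axis, 47 mm above the ledge
- jar: bystander: closed blue ceramic jar with a cork, 84 mm across, 110 mm tall; origin under its centre
- mate: bystander: upside-down wooden mate gourd, 84 mm across, 88 mm tall; origin under its centre
- pot: bystander: small empty terracotta pot, 80 mm across at the rim, 70 mm tall; origin under its centre

How it is judged (in metres and radians):
On the way, in this order (a step that is already met when the one before it is completed fails the run):
1. the valve lever stands at half open (value of joint lever between 0.645 and 0.925 rad and velocity of joint lever between -0.05 and 0.05 rad/s), for 0.3 s.
2. the left bolt is tapped with the fingers (contact force between the fingers and bolt_left above 2 N), for 0.02 s.
3. the middle bolt is tapped with the fingers (contact force between the fingers and bolt_middle above 2 N), for 0.02 s.
4. the right bolt is tapped with the fingers (contact force between the fingers and bolt_right above 2 N), for 0.02 s.
5. the cap of the sunken, loose bolt is lifted open (((value of joint bolt_left above 0.004 m and value of joint cap_left above 0.8 rad) or (value of joint bolt_middle above 0.004 m and value of joint cap_middle above 0.8 rad) or (value of joint bolt_right above 0.004 m and value of joint cap_right above 0.8 rad))), for 0.2 s.
At the end, for the whole second after the job is handed in: the valve lever is within 8 degrees of half open; the loose bolt is down by over 4 mm and its cap is held by the fingers (over 0.3 N) at more than 46 degrees; the other two caps are shut (under 9 degrees) (value of joint lever between 0.645 and 0.925 rad and ((value of joint bolt_left above 0.004 m and value of joint cap_left above 0.8 rad and contact force between the fingers and cap_left above 0.3 N and value of joint each of cap_middle, cap_right below 0.15 rad) or (value of joint bolt_middle above 0.004 m and value of joint cap_middle above 0.8 rad and contact force between the fingers and cap_middle above 0.3 N and value of joint each of cap_left, cap_right below 0.15 rad) or (value of joint bolt_right above 0.004 m and value of joint cap_right above 0.8 rad and contact force between the fingers and cap_right above 0.3 N and value of joint each of cap_left, cap_middle below 0.15 rad))); the arm keeps its last pose, push and grip.
It fails at once if a cap is lifted by over 17 degrees though its bolt has not been found loose (sunk) ((value of joint cap_left above 0.3 rad and value of joint bolt_left below 0.003 m) or (value of joint cap_middle above 0.3 rad and value of joint bolt_middle below 0.003 m) or (value of joint cap_right above 0.3 rad and value of joint bolt_right below 0.003 m)).
It fails at once if the jar is moved by over 20 mm or tipped (distance of jar from where it was at the start of the episode above 0.02 m or angle between jar's own z axis and vertical above 0.3 rad).
It fails at once if the mate is moved by over 20 mm or tipped (distance of mate from where it was at the start of the episode above 0.02 m or angle between mate's own z axis and vertical above 0.3 rad).
It fails at once if the pot is moved by over 20 mm or tipped (distance of pot from where it was at the start of the episode above 0.02 m or angle between pot's own z axis and vertical above 0.3 rad).
It also fails if it takes over 61 s, if anything falls off the work surface, if the arm or the gripper's body presses on something with over 40 N, if the wrist force passes 120 N, or if a joint passes its speed limit or range.

### The arm

A 6-joint arm with a two-finger parallel gripper is mounted at the origin on the work surface. World frame = base frame: x ahead of the robot, y to its left, z up, the work surface at z = 0. Lengths are in mm, angles in rad, forces in N, time in s.
With the tool pointing down it reaches from about 350 to 975 mm from the base axis. Payload 7.1 kg.
Tool frame: the origin (TCP) lies at the very end of the fingers, on their centre line; the grasp point (between the pads) lies 19 mm behind it (ctrl.pinch_z is the z of the grasp point in the tool frame, in mm); z points along the fingers, y is the direction in which the jaws open and shut (so a half turn about z gives the same grasp; the last joint's range is limited). The gripper opens to 88 mm and grips with 3 to 60 N. Pads are 20 mm wide; open, the fingers measure 115 mm over their backs; the gripper's body (75 mm by 178 mm) begins 61 mm behind the grasp point.
Start: joints at [-1.123, 0.423, 1.63, -0, 1.089, -0.019], TCP at [281.283, -558.108, 222.675] pointing down, gripper open.
Joint ranges: [-3, 3], [-0.9, 2.11], [0.09, 2.58], [-1.31, 4.45], [0.11, 2.69], [-2.54, 2.54]. Speed limits (rad/s): [2.39, 2.39, 3.01, 3.14, 3.14, 3.14].

### API

Orientations are given as a rotation vector (axis times angle).
In Python, from workcell import get_obs, optics, ctrl gives the robot as it stands.
- The arm moves only by the shell command python3 -m jog 'ROWS'. ROWS is a JSON object of lists of equal length, an entry for each row: "delta_rot": the turn, a rotation vector about the tool's x, y, z in rad, a list of three; "translation": the shift along the tool's x, y, z in mm, a list of three; "hand": the opening, from -1 (shut) to 1 (fully open). In form: {"delta_rot": [[rx, ry, rz], ...], "translation": [[x, y, z], ...], "hand": [hand, ...]}. A call has 1 to 5 rows; each row is the pose to reach, as a shift and turn from the pose commanded when the call began, along the tool's axes at that moment; what a row does not reach only later rows make up. A row lasts 1/10 s, in which the tool goes at most 50 mm and 8.59 degrees, less where a joint would pass 70% of its speed; a pose out of reach is approached as far as the arm can. A call with a gripper value outside its range is refused whole. The fingers move at their own pace and stop on an object; the grip force is fixed at half the most. Time passes only in rows, so rows that repeat a pose let the fingers close. It gives the time, the measured TCP pose, the force and the opening at its end, in the units of the state.
- get_obs(): the state, without advancing time (a new reading comes with each control period).
- optics.get_image(name): name is "scene" or "top" or "wrist"; returns the picture (480x640x3 uint8, red, green, blue); there is no depth.
- optics.calibration(name): a dict with "intrinsics" (3x3 intrinsics, pixels), "cam_to_world" (4x4, takes a point from camera to world coordinates). Camera axes: x right, y up, looking along -z (the intrinsics and any distortion apply to the point x, -y, -z); pixel columns grow to the right and rows downward; lengths in mm; the calibration is good to about 2 mm. The wrist camera is an equidistant fisheye: a pixel r from the principal point sees the ray r / f radians off the axis. A picture is of the moment at which its call begins: read the wrist's pose just before it. calibration takes no time and is no camera call; for the wrist camera it gives the pose at the moment of the call.
- ctrl.close_job(): hands the job in, once; it reports no verdict.
The state is a dict: "t": time; "qpos": joint angles; "qvel": joint speeds; "joint_torque": joint torques, N m; "ee_pos": TCP position; "orientation": TCP orientation; "ft_force": force on the tool from outside, world axes, zero at the start; "moment": the same for the moment, N m; "width": finger opening in mm.
Only numpy, scipy, OpenCV 4.12 (cv2) and the standard library are available. Lean on these libraries where they do the work, as an engineer would, in place of code of your own. Each camera call takes 0.05 s, during which the arm holds its last target. There are 200 camera calls.

## Working session

There is one attempt and no reset: what is moved stays moved. The work goes in short steps, Python scripts to look and compute and a shell command to move; the robot and the scene stay as the last step left them, time stands still between calls to the robot, and variables do not carry over. Pictures are saved under pics/ and viewed, about 8 in all and at most 12, crops included, and the job is handed in when it is done.

```bash
ls; mkdir -p pics; python3 - <<'E'
from workcell import get_obs, optics, ctrl
import cv2, numpy as np
o=get_obs();print(o)
print(ctrl.pinch_z)
ims=[]
for n in("scene","top"):
    im=optics.get_image(n);np.save(f"pics/{n}.npy",im);cv2.imwrite(f"pics/{n}0.png",im[:,:,::-1])
    c=optics.calibration(n);print(n,c)
E
```

```text
pics
{'t': 0.0, 'qpos': array([-1.12297293e+00,  4.23833027e-01,  1.63067799e+00,  3.58306967e-05,
        1.08858208e+00, -1.89939226e-02]), 'qvel': array([-0.0013963 ,  0.00084627, -0.0006513 ,  0.0001608 , -0.00045057,
        0.00129091]), 'joint_torque': array([ 1.11966106e-03, -5.44622934e+01, -2.73658794e+01,  6.44807238e-02,
        2.29094370e-02, -1.33344074e-04]), 'ee_pos': array([ 281.07772378, -557.61834772,  221.91128677]), 'orientation': array([-3.05497722e+00, -7.26268867e-01,  4.52572697e-04]), 'ft_force': array([ 0.18708728, -0.47367206,  0.39926626]), 'moment': array([ 0.01135224, -0.01784314,  0.06061684]), 'width': 87.82189075625459}
-18.700000000000003
scene {'intrinsics': array([[586.93425779,   0.        , 312.15759095],
       [  0.        , 586.93425779, 237.57260214],
       [  0.        ,   0.        ,   1.        ]]), 'cam_to_world': array([[ 4.68927720e-01, -7.44861157e-01,  4.74645816e-01,
         1.11304611e+03],
       [ 8.83232424e-01,  3.97101134e-01, -2.49421681e-01,
        -2.91504111e+02],
       [-2.69787011e-03,  5.36183314e-01,  8.44097254e-01,
         1.00797487e+03],
       [ 0.00000000e+00,  0.00000000e+00,  0.00000000e+00,
         1.00000000e+00]])}
top {'intrinsics': array([[464.47137557,   0.        , 315.42765616],
       [  0.        , 464.47137557, 246.3682955 ],
       [  0.        ,   0.        ,   1.        ]]), 'cam_to_world': array([[ 2.50282965e-02,  9.98950909e-01, -3.83492508e-02,
         5.38932771e+02],
       [-9.99656390e-01,  2.47101802e-02, -8.74696442e-03,
        -2.29863705e+01],
       [-7.79017116e-03,  3.85549952e-02,  9.99226113e-01,
         9.59712553e+02],
       [ 0.00000000e+00,  0.00000000e+00,  0.00000000e+00,
         1.00000000e+00]])}
```

View pics/scene0.png

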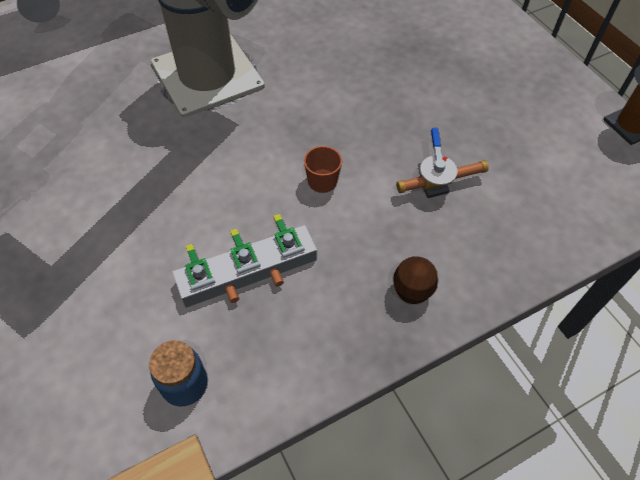

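View pics/top0.png

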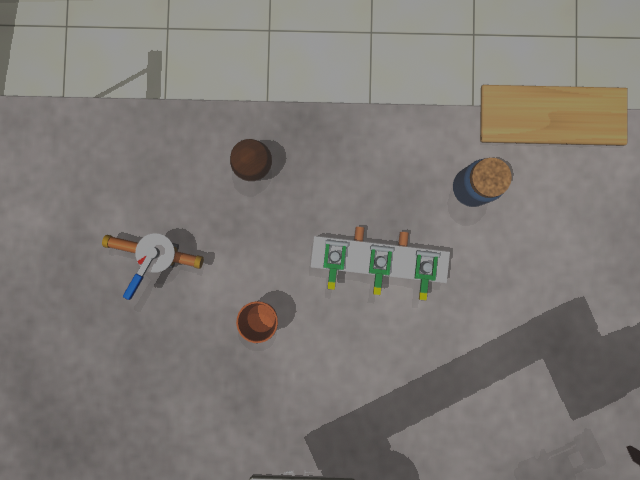

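The scene and top views both show everything. In the top view the valve is at (155,252), its lever points to (130,295), and the red mark is near (142,258). The bolts are at (335,257), (381,262) and (428,267), with yellow tab ends below them. The pot is at (257,322), the mate at (251,160) and the jar at (487,180). Next I triangulate.

```bash
cat > h.py <<'E'
import numpy as np, cv2
from workcell import get_obs, optics, ctrl
from scipy.spatial.transform import Rotation as R
def ray(c,uv,fish=False):
    K=c["intrinsics"];T=c["cam_to_world"]
    x=(uv[0]-K[0,2])/K[0,0];y=(uv[1]-K[1,2])/K[1,1]
    if fish:
        r=np.hypot(x,y);s=np.sin(r)/r if r>1e-9 else 1;d=np.array([x*s,-y*s,-np.cos(r)])
    else: d=np.array([x,-y,-1.])
    d=T[:3,:3]@d;return T[:3,3],d/np.linalg.norm(d)
def plane(r,z): return r[0]+r[1]*(z-r[0][2])/r[1][2]
def tri(rs):
    A=sum(np.eye(3)-np.outer(d,d) for p,d in rs);b=sum((np.eye(3)-np.outer(d,d))@p for p,d in rs)
    X=np.linalg.solve(A,b);return X,max(np.linalg.norm(np.cross(X-p,d)) for p,d in rs)
def hsv(im): return cv2.cvtColor(im,cv2.COLOR_RGB2HSV)
def blobs(m,amin=15):
    n,l,s,c=cv2.connectedComponentsWithStats(m.astype(np.uint8))
    return [(c[i].round(1),int(s[i,4])) for i in range(1,n) if s[i,4]>=amin]
def mask(im,lo,hi): return cv2.inRange(hsv(im),np.array(lo),np.array(hi))>0
RNG=dict(blue=((105,150,60),(125,255,255)),yellow=((22,150,100),(35,255,255)),green=((45,120,50),(85,255,255)),red=((0,200,120),(4,255,255)))
E
python3 - <<'E'
from h import *
for n in("scene","top"):
    im=np.load(f"pics/{n}.npy")
    for k,(lo,hi) in RNG.items(): print(n,k,[(tuple(c.tolist()),a) for c,a in blobs(mask(im,lo,hi),8)])
    for u,v,w in ([(198,271,50),(243,257,50),(288,240,50),(438,165,60)] if n=="scene" else [(335,257,50),(381,262,50),(428,267,50),(155,252,70)]):
        pass
a=np.load("pics/scene.npy");b=np.load("pics/top.npy")
f=lambda im,x,y,w,h,s:cv2.resize(im[y:y+h,x:x+w],None,fx=s,fy=s,interpolation=cv2.INTER_CUBIC)
o=np.zeros((560,800,3),np.uint8)
t=f(a,165,205,160,100,2.5);o[:250,:400]=t
t=f(a,390,120,110,80,3);o[260:500,:330]=t
t=f(b,305,230,155,80,2.5);o[:200,405:405+t.shape[1]]=t[:, :395]
t=f(b,95,225,115,80,3);o[260:500,405:750]=t
cv2.imwrite("pics/crop.png",o[:,:,::-1])
E
```

```text
scene blue [((435.2, 136.7), 123)]
scene yellow [((276.8, 217.1), 32), ((233.9, 231.8), 32), ((189.5, 247.0), 32)]
scene green [((284.2, 233.8), 254), ((240.8, 248.9), 258), ((195.4, 264.7), 258)]
scene red []
top blue [((132.0, 286.4), 205)]
top yellow [((330.9, 285.1), 47), ((376.9, 290.5), 46), ((422.9, 295.9), 49)]
top green [((333.5, 263.9), 275), ((379.2, 269.4), 290), ((424.9, 274.6), 284)]
top red []
```

View pics/crop.png

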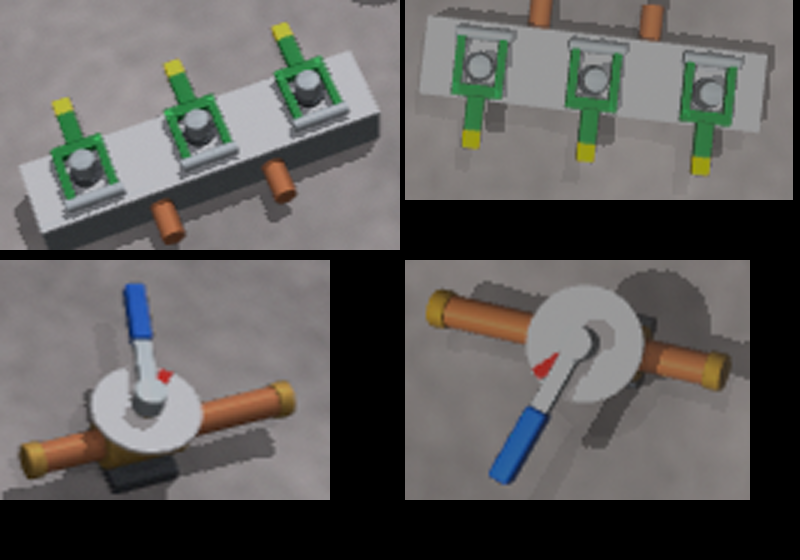

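The crop shows the bolt head tops, the lever hub, the blue sleeve and the red mark, all clear in both views. I triangulate them now.

```bash
python3 - <<'E'
from h import *
S=optics.calibration("scene");T=optics.calibration("top")
P={}
for n,s,t in [("blue",(435.2,136.7),(132,286.4)),("yL",(276.8,217.1),(330.9,285.1)),("yM",(233.9,231.8),(376.9,290.5)),("yR",(189.5,247),(422.9,295.9)),
 ("bL",(287.8,237.8),(335,256.4)),("bM",(243.8,252.2),(381.4,261.2)),("bR",(197.8,268.2),(427.8,267.2)),("hub",(440,163.5),(155.5,252)),("pipeL",(485.3,166),(106,241)),("pipeR",(400.7,186.7),(198.7,262))]:
    P[n],e=tri([ray(S,s),ray(T,t)]);print(n,P[n].round(1),round(e,1))
red=plane(ray(T,(95+(546-405)/3,225+(362-260)/3)),61);print("red",red)
pl=P["pipeL"]-P["pipeR"];ay=np.arctan2(pl[1],pl[0]);cx=plane(ray(T,(155.5,252)),80)
print("y-axis yaw",np.degrees(ay),"hub",cx)
for k,p in(("blue",P["blue"]),("red",red)):
    d=p-cx;print(k,np.degrees(np.arctan2(d[1],d[0])), np.hypot(*d[:2]))
b=P["bL"]-P["bR"];print("block y yaw",np.degrees(np.arctan2(b[1],b[0])),np.linalg.norm(b))
b=P["yL"]-P["yR"];print("block y yaw",np.degrees(np.arctan2(b[1],b[0])))
for k in "LMR": print(k,np.linalg.norm((P["y"+k]-P["b"+k])[:2]))
for n,uv in(("pot",(257,322)),("mate",(251,160))):print(n,plane(ray(T,uv),70))
o=get_obs();print(R.from_rotvec(o["orientation"]).as_matrix().round(3))
E
```

```text
blue [487.8 332.1  75.1] 0.2
yL [498.8 -47.3  49.4] 0.2
yM [ 490.8 -136.8   50. ] 0.3
yR [ 482.7 -226.2   50.4] 0.5
bL [555.5 -52.6  55.7] 1.1
bM [ 548.5 -141.9   61.7] 1.4
bR [ 539.3 -231.4   60.9] 1.6
hub [555.9 291.3  81.2] 3.7
pipeL [575.6 409.1  27.6] 1.5
pipeR [537.8 219.5  28.5] 0.9
red [540.58776344 320.6282427   61.        ]
y-axis yaw 78.71876957560015 hub [554.47907031 288.17504891  80.        ]
blue 146.62767680361407 79.78736504752956
red 113.17292410751506 35.30124918041677
block y yaw 84.81336730385678 179.56433565453318
block y yaw 84.86451285926171
L 56.96331240757554
M 57.945981885740316
R 56.802696786830715
pot [426.0387477   92.57512724  70.        ]
mate [737.01942096 113.48672504  70.        ]
[[ 0.893  0.45  -0.001]
 [ 0.45  -0.893  0.001]
 [ 0.    -0.001 -1.   ]]
```

```bash

python3 -m jog '{"delta_rot":[[0,0,0],[0,0,0],[0,0,0],[0,0,0],[0,0,0]],"translation":[[32,-38,0],[64,-77,0],[96,-115,0],[128,-154,0],[160,-192,0]],"hand":[1,1,1,1,1]}'
python3 -m jog '{"delta_rot":[[0,0,0],[0,0,0],[0,0,0],[0,0,0],[0,0,0]],"translation":[[32,-38,0],[64,-77,0],[96,-115,0],[128,-154,0],[160,-192,0]],"hand":[1,1,1,1,1]}'
python3 -m jog '{"delta_rot":[[0,0,0],[0,0,0],[0,0,0],[0,0,0],[0,0,0]],"translation":[[32,-38,0],[64,-77,0],[96,-115,0],[128,-154,0],[160,-192,0]],"hand":[1,1,1,1,1]}'
python3 -m jog '{"delta_rot":[[0,0,-0.14],[0,0,-0.28],[0,0,-0.42],[0,0,-0.56],[0,0,-0.7]],"translation":[[32,-38,0],[64,-77,0],[105,-126,0],[105,-126,0],[105,-126,0]],"hand":[1,1,1,1,1]}'
python3 -m jog '{"delta_rot":[[0,0,-0.14],[0,0,-0.28],[0,0,-0.42],[0,0,-0.56],[0,0,-0.7]],"translation":[[0,0,0],[0,0,0],[0,0,0],[0,0,0],[0,0,0]],"hand":[1,1,1,1,1]}'
python3 -m jog '{"delta_rot":[[0,0,-0.14],[0,0,-0.28],[0,0,-0.42],[0,0,-0.56],[0,0,-0.693]],"translation":[[0,0,0],[0,0,0],[0,0,0],[0,0,0],[0,0,0]],"hand":[1,1,1,1,1]}'
python3 - <<'E'
from h import *
o=get_obs();print(o["t"],o["qpos"],o["ee_pos"],R.from_rotvec(o["orientation"]).as_matrix().round(3))
c=optics.calibration("wrist");im=optics.get_image("wrist");np.savez("pics/w1.npz",im=im,**c);print(c)
cv2.imwrite("pics/w1.png",im[:,:,::-1])
E
```

```text
t: 0.6
ee_pos: [337.5, -312.9, 222.4]
orientation: [-3.056, -0.725, 0.0]
ft_force: [0.9, 0.1, 0.3]
width: 88.1
t: 1.1
ee_pos: [394.0, -69.7, 222.7]
orientation: [3.056, 0.726, 0.0]
ft_force: [2.3, -0.5, -0.5]
width: 87.7
t: 1.6
ee_pos: [450.3, 173.7, 222.6]
orientation: [3.056, 0.727, -0.0]
ft_force: [1.9, -0.9, 0.5]
width: 87.7
t: 2.1
ee_pos: [487.7, 333.9, 222.0]
orientation: [-2.614, -1.742, 0.0]
ft_force: [0.1, -0.8, -0.2]
width: 87.9
t: 2.6
ee_pos: [487.3, 331.2, 222.2]
orientation: [-1.862, -2.53, 0.001]
ft_force: [-0.2, 0.1, 0.6]
width: 87.8
t: 3.1
ee_pos: [487.3, 331.1, 222.3]
orientation: [-0.892, -3.012, 0.001]
ft_force: [0.0, 0.1, 0.3]
width: 87.8
3.1 [ 5.76626147e-01  3.71815305e-01  1.71096748e+00  1.63881573e-05
  1.05969283e+00 -4.18080195e-01] [487.32246486 331.13413581 222.25939469] [[-0.839  0.545 -0.001]
 [ 0.545  0.839 -0.   ]
 [ 0.    -0.001 -1.   ]]
{'intrinsics': array([[371.64829954,   0.        , 316.59679839],
       [  0.        , 371.64829954, 236.68747561],
       [  0.        ,   0.        ,   1.        ]]), 'cam_to_world': array([[ 5.44995870e-01, -8.02325096e-01, -2.43421328e-01,
         4.19476483e+02],
       [ 8.38438693e-01,  5.21606459e-01,  1.57947017e-01,
         3.73440523e+02],
       [ 2.45281303e-04, -2.90174332e-01,  9.56973770e-01,
         3.83567996e+02],
       [ 0.00000000e+00,  0.00000000e+00,  0.00000000e+00,
         1.00000000e+00]])}
```

View pics/w1.png

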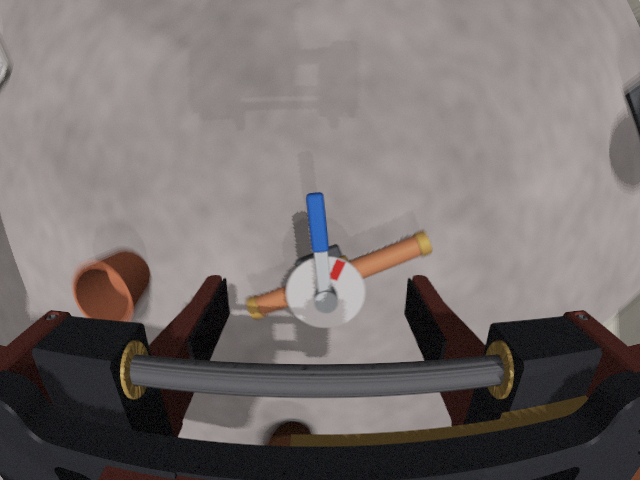

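The wrist view shows the blue sleeve at (317,222), the hub top at (326,297), the dial centre at (326,291), the red mark at (338,270) and the pipe ends at (423,243) and (257,307).

```bash
python3 - <<'E'
from h import *
d=np.load("pics/w1.npz");W={k:d[k] for k in("intrinsics","cam_to_world")};im=d["im"]
S=optics.calibration("scene");T=optics.calibration("top")
bl=blobs(mask(im,*RNG["blue"]),100);print(bl)
bw=max(bl,key=lambda x:x[1])[0]
r=lambda uv:ray(W,uv,True)
P={}
P["blue"]=tri([ray(S,(435.2,136.7)),ray(T,(132,286.4)),r(bw)])
P["dial"]=tri([ray(S,(439,169.7)),ray(T,(154.7,252.8)),r((326,291))])
P["pL"]=tri([ray(S,(485.3,166)),ray(T,(106,241)),r((424,243))])
P["pR"]=tri([ray(S,(400.7,186.7)),ray(T,(198.7,262)),r((256,307))])
for k in P: print(k,P[k][0].round(1),round(P[k][1],1))
hub=plane(r((326,297)),82);red=plane(r((338,270)),61);print("hub",hub,"red",red, "dial@61",plane(r((326,291)),61),plane(ray(T,(154.7,252.8)),61))
g=lambda a,b:np.degrees(np.arctan2((b-a)[1],(b-a)[0]))
D=P["dial"][0]
print("lever",g(hub,P["blue"][0]),g(D,P["blue"][0]),"red",g(plane(r((326,291)),61),red),"pipe",g(P["pR"][0],P["pL"][0]))
E
```

```text
[(array([317.1, 221.9]), 946)]
blue [487.7 331.1  76. ] 1.2
dial [553.9 298.1  57.1] 1.5
pL [576.  406.1  30.6] 2.8
pR [539.  218.2  31.7] 1.5
hub [548.37505811 299.84041644  82.        ] red [539.76275349 319.23990393  61.        ] dial@61 [551.93739943 298.15941813  61.        ] [553.22427761 296.39220203  61.        ]
lever 152.70295095255815 153.45176120731375 red 120.00778998061743 pipe 78.84605655169257
```

```bash

python3 -m jog '{"delta_rot":[[0,0,-0.11],[0,0,-0.11],[0,0,-0.11],[0,0,-0.11],[0,0,-0.11]],"translation":[[0,0,45],[0,0,90],[0,0,135],[0,0,165],[0,0,165]],"hand":[1,1,1,0.4,-0.2]}'
python3 -m jog '{"delta_rot":[[0,0,0],[0,0,0],[0,0,0],[0,0,0],[0,0,0]],"translation":[[0,0,0],[0,0,0],[0,0,0],[0,0,0],[0,0,0]],"hand":[-1,-1,-1,-1,-1]}'
python3 - <<'E'
from h import *
o=get_obs();p=o["ee_pos"];M=R.from_rotvec(o["orientation"]).as_matrix();print(p,o["ft_force"],o["width"],M.round(3))
A=np.array([552,298.]);v=p[:2]-A;print("lever yaw",np.degrees(np.arctan2(v[1],v[0])),np.hypot(*v))
t0=np.degrees(np.arctan2(M[1,0],M[0,0]));print("tool yaw",t0)
for a in (4,8,12,16,20,24,28,29.3):
    c,s=np.cos(-np.radians(a)),np.sin(-np.radians(a))
    q=A+np.array([[c,-s],[s,c]])@v; d=np.append(q-p[:2],0); print(a,np.radians(a).round(3),(M.T@d).round(1))
E
```

```text
t: 3.65
ee_pos: [484.6, 329.4, 53.4]
orientation: [-0.736, -3.048, 0.01]
ft_force: [-0.0, -0.0, -0.2]
width: 75.1
t: 4.15
ee_pos: [488.1, 331.6, 58.7]
orientation: [0.734, 3.053, 0.002]
ft_force: [-0.2, -0.5, -0.5]
width: 35.2
[488.09798822 331.63707965  58.74354862] [-0.194507   -0.50242756 -0.52266771] 35.15784404064728 [[-0.891  0.455  0.001]
 [ 0.455  0.891  0.001]
 [-0.001  0.002 -1.   ]]
lever yaw 152.23834073847345 72.21440463710128
tool yaw 152.9604607721204
4 0.07 [-0.2  5.   0. ]
8 0.14 [-0.8 10.   0. ]
12 0.209 [-1.8 15.   0. ]
16 0.279 [-3.  19.9  0. ]
20 0.349 [-4.7 24.6  0. ]
24 0.419 [-6.6 29.3  0.1]
28 0.489 [-8.9 33.8  0.1]
29.3 0.511 [-9.7 35.2  0.1]
```

```bash

python3 -m jog '{"delta_rot":[[0,0,0],[0,0,0],[0,0,0],[0,0,0],[0,0,0]],"translation":[[0,0,0],[0,0,0],[0,0,0],[0,0,0],[0,0,0]],"hand":[-1,-1,-1,-1,-1]}'
python3 -m jog '{"delta_rot":[[0,0,0.07],[0,0,0.14],[0,0,0.21],[0,0,0.28],[0,0,0.35]],"translation":[[-0.2,5,0],[-0.8,10,0],[-1.8,15,0],[-3,19.9,0],[-4.7,24.6,0]],"hand":[-1,-1,-1,-1,-1]}'
python3 - <<'E'
from h import *
o=get_obs();p=o["ee_pos"];M=R.from_rotvec(o["orientation"]).as_matrix();print(p,o["ft_force"],o["moment"],o["width"])
A=np.array([552,298.]);v=p[:2]-A;print("lever yaw",np.degrees(np.arctan2(v[1],v[0])),np.hypot(*v))
t0=np.degrees(np.arctan2(M[1,0],M[0,0]));print("tool yaw",t0)
E
```

```text
t: 4.65
ee_pos: [487.5, 331.1, 57.7]
orientation: [-0.735, -3.054, 0.001]
ft_force: [0.2, -1.9, 2.7]
width: 14.9
t: 5.15
ee_pos: [503.1, 351.4, 57.7]
orientation: [1.258, 2.879, 0.0]
ft_force: [-0.2, 0.8, 2.1]
width: 14.9
[503.09528477 351.42436279  57.73010025] [-0.23605705  0.80520642  2.08391064] [-0.03361689 -0.02863814  0.15710927] 14.870616347362436
lever yaw 132.47101663163764 72.42812790313847
tool yaw 132.7827586520381
```

```bash

python3 -m jog '{"delta_rot":[[0,0,0.08],[0,0,0.155],[0,0,0.155],[0,0,0.155],[0,0,0.155]],"translation":[[-0.3,5.7,0],[-0.9,11.2,0],[-0.9,11.2,0],[-0.9,11.2,0],[-0.9,11.2,0]],"hand":[-1,-1,-1,-1,-1]}'
python3 -m jog '{"delta_rot":[[0,0,0],[0,0,0],[0,0,0],[0,0,0],[0,0,0]],"translation":[[0,0,0],[0,0,0],[0,0,0],[0,0,0],[0,0,0]],"hand":[0,0,0,0,0]}'
python3 -m jog '{"delta_rot":[[0,0,0],[0,0,0],[0,0,0],[0,0,0],[0,0,0]],"translation":[[0,0,-30],[0,0,-80],[0,0,-130],[0,0,-150],[0,0,-150]],"hand":[0,0,0,0,0]}'
python3 - <<'E'
from h import *
r=lambda uv:ray(W,uv,True)
S=optics.calibration("scene");T=optics.calibration("top")
W=optics.calibration("wrist");im=optics.get_image("wrist");a=optics.get_image("scene");b=optics.get_image("top")
o=get_obs();p=o["ee_pos"];print(p,R.from_rotvec(o["orientation"]).as_matrix().round(3),o["qpos"])
L={n:max(blobs(mask(i,*RNG["blue"])),key=lambda x:x[1],default=None) for n,i in(("s",a),("t",b),("w",im))};print(L)
print("wrist plane",q:=plane(r(L["w"][0]),75)); 
g=lambda v:np.degrees(np.arctan2(v[1],v[0]))
print("yaw",g(q-[552,298,75]),"target 123.85")
cv2.imwrite("pics/w2.png",im[:,:,::-1])
E
```

```text
t: 5.65
ee_pos: [512.1, 358.5, 57.8]
orientation: [1.472, 2.775, 0.002]
ft_force: [1.9, 4.4, 0.1]
width: 14.6
t: 6.15
ee_pos: [511.7, 357.9, 57.6]
orientation: [-1.474, -2.774, 0.0]
ft_force: [-0.4, -0.0, -0.7]
width: 43.7
t: 6.65
ee_pos: [513.6, 359.3, 211.8]
orientation: [1.472, 2.771, 0.01]
ft_force: [-0.2, 0.2, -0.1]
width: 43.8
[510.95809076 357.49993179 206.3151553 ] [[-0.56   0.829 -0.002]
 [ 0.829  0.56  -0.001]
 [-0.    -0.002 -1.   ]] [ 5.91440194e-01  4.40253772e-01  1.64441886e+00 -5.13653812e-05
  1.05905328e+00 -2.55300802e-03]
{'s': (array([452.8, 139.9]), 121), 't': (array([118.5, 273.4]), 194), 'w': (array([312.5, 224.5]), 959)}
wrist plane [510.85385635 356.88974361  75.        ]
yaw 124.94192146398461 target 123.85
```

View pics/w2.png

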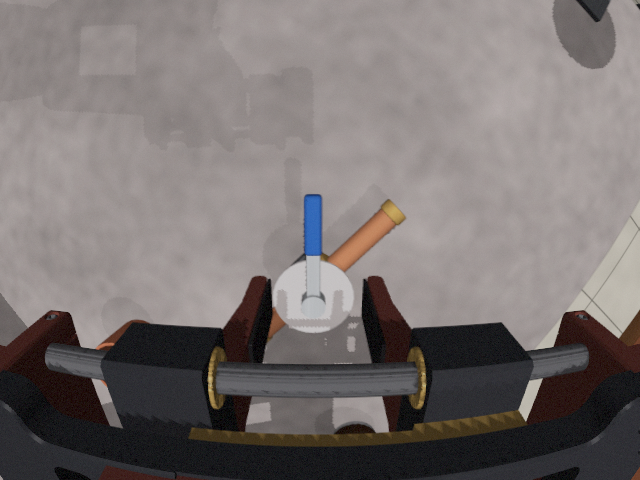

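The lever now lies over the red mark, with the hub at (313,305) and the sleeve at (312,224), at an estimated 44°. The next step is to go over the block with the fingers closed.

```bash

python3 -m jog '{"delta_rot":[[0,0,0],[0,0,0],[0,0,0],[0,0,0],[0,0,0]],"translation":[[-43,-25,0],[-87,-50,0],[-130,-75,0],[-174,-100,0],[-217,-124,0]],"hand":[-1,-1,-1,-1,-1]}'
python3 -m jog '{"delta_rot":[[0,0,0],[0,0,0],[0,0,-0.13],[0,0,-0.26],[0,0,-0.39]],"translation":[[-43,-25,0],[-87,-50,0],[-130,-75,0],[-174,-100,0],[-217,-124,0]],"hand":[-1,-1,-1,-1,-1]}'
python3 -m jog '{"delta_rot":[[0,0,-0.14],[0,0,-0.28],[0,0,-0.42],[0,0,-0.497],[0,0,-0.497]],"translation":[[0,0,0],[0,0,0],[0,0,0],[0,0,0],[0,0,0]],"hand":[-1,-1,-1,-1,-1]}'
python3 - <<'E'
from h import *
W=optics.calibration("wrist");im=optics.get_image("wrist");np.savez("pics/w3.npz",im=im,**W)
o=get_obs();print(o["ee_pos"],R.from_rotvec(o["orientation"]).as_matrix().round(4),o["qpos"].round(3),o["width"])
for k in("yellow","green"):print(k,blobs(mask(im,*RNG[k])))
cv2.imwrite("pics/w3.png",im[:,:,::-1])
E
```

```text
t: 7.3
ee_pos: [529.0, 107.0, 205.5]
orientation: [-1.472, -2.772, 0.004]
ft_force: [0.8, 0.5, 0.2]
width: 7.0
t: 7.8
ee_pos: [547.6, -141.1, 205.5]
orientation: [-0.899, -3.006, -0.0]
ft_force: [0.6, 1.4, -0.2]
width: 0.2
t: 8.3
ee_pos: [547.9, -139.2, 205.5]
orientation: [-0.14, -3.135, -0.001]
ft_force: [0.0, 0.9, 0.5]
width: 0.1
[ 548.06109771 -139.20693991  205.79553351] [[-9.958e-01  9.160e-02 -3.300e-03]
 [ 9.160e-02  9.958e-01  9.000e-04]
 [ 3.300e-03  6.000e-04 -1.000e+00]] [-0.27   0.359  1.775  0.     1.011 -1.749] 0.2262954315175839
yellow [(array([214.5, 154. ]), 75), (array([409.7, 155.4]), 54), (array([203.7, 158.8]), 18)]
green [(array([312.2, 200.9]), 1505), (array([213.3, 202.8]), 1507), (array([412.5, 202.9]), 1495)]
```

View pics/w3.png

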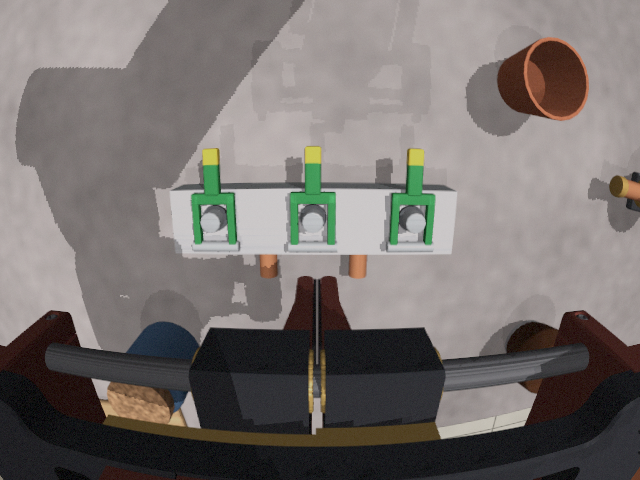

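The wrist view shows the three caps: right near (214,220), middle (313,220) and left (413,220). I need a closer crop of the heads.

```bash
python3 - <<'E'
from h import *
im=np.load("pics/w3.npz")["im"][140:260,180:440]
cv2.imwrite("pics/w3c.png",cv2.resize(im,None,fx=3,fy=3,interpolation=cv2.INTER_CUBIC)[:,:,::-1])
E
```

```text
(no output)
```

View pics/w3c.png

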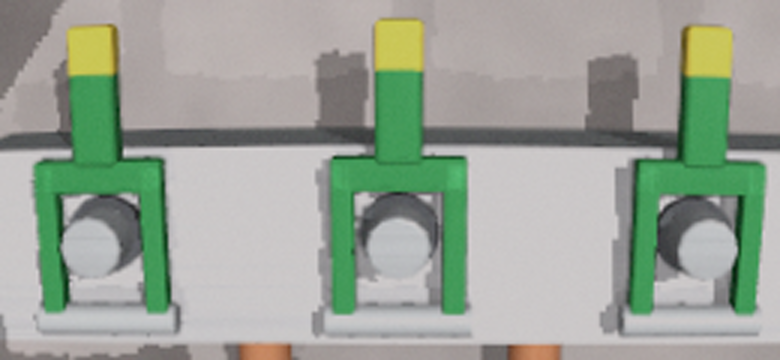

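Head tops in the full wrist image are R (210.3,222.7), M (312.3,222.3) and L (415.7,222.7). The yellow tab ends are at (211,156.7), (313,155) and (416,157).

```bash
python3 - <<'E'
from h import *
d=np.load("pics/w3.npz");W={k:d[k] for k in("intrinsics","cam_to_world")}
r=lambda uv:ray(W,uv,True)
S=optics.calibration("scene");T=optics.calibration("top")
for n,s,t,w in [("bL",(287.8,237.8),(335,256.4),(415.7,222.7)),("bM",(243.8,252.2),(381.4,261.2),(312.3,222.3)),("bR",(197.8,268.2),(427.8,267.2),(210.3,222.7)),
 ("yL",(276.8,217.1),(330.9,285.1),(416,157)),("yM",(233.9,231.8),(376.9,290.5),(313,155)),("yR",(189.5,247),(422.9,295.9),(211,156.7))]:
    X,e=tri([ray(S,s),ray(T,t),r(w)]);Z=62 if n[0]=="b" else 50
    print(n,X.round(1),round(e,1),"planes s,t,w",*[plane(q,Z)[:2].round(1) for q in(ray(S,s),ray(T,t),r(w))])
E
```

```text
bL [555.7 -52.8  56.1] 1.1 planes s,t,w [559.7 -53.3] [554.9 -53.4] [554.2 -54.4]
bM [ 547.6 -142.5   59.7] 2.3 planes s,t,w [ 549.4 -140.7] [ 547.9 -143.1] [ 546.1 -143.8]
bR [ 538.9 -231.9   60.6] 2.2 planes s,t,w [ 540.9 -230.1] [ 538.6 -232.6] [ 538.1 -232.4]
yL [498.6 -47.7  48.5] 0.9 planes s,t,w [499.1 -47.6] [498.9 -47.1] [498.4 -49.1]
yM [ 490.6 -137.3   49.6] 0.9 planes s,t,w [ 490.9 -136.6] [ 490.7 -137.1] [ 490.3 -138.2]
yR [ 482.3 -226.4   50. ] 0.7 planes s,t,w [ 482.7 -225.8] [ 482.5 -226.8] [ 481.9 -226.7]
```

```bash

python3 -m jog '{"delta_rot":[[0,0,0],[0,0,0],[0,0,0],[0,0,0],[0,0,0]],"translation":[[0,43,0],[0,86.4,20],[0,86.4,65],[0,86.4,110],[0,86.4,133]],"hand":[-1,-1,-1,-1,-1]}'
python3 -m jog '{"delta_rot":[[0,0,0],[0,0,0],[0,0,0],[0,0,0],[0,0,0]],"translation":[[0,0,0],[0,0,3],[0,0,6],[0,0,8],[0,0,10]],"hand":[-1,-1,-1,-1,-1]}'
python3 -c "
from h import *
print(get_obs()['ft_force'],get_obs()['ee_pos'])"
```

```text
t: 8.85
ee_pos: [554.1, -52.4, 70.7]
orientation: [-0.143, -3.133, -0.001]
ft_force: [-0.1, 0.1, 0.5]
width: 0.6
t: 9.35
ee_pos: [557.5, -53.6, 65.6]
orientation: [0.142, 3.136, -0.0]
ft_force: [-0.1, 0.4, -0.4]
width: 0.5
[-0.13279412  0.41890048 -0.40175078] [557.54005967 -53.56528484  65.62976701]
```

```bash

python3 -m jog '{"delta_rot":[[0,0,0],[0,0,0],[0,0,0]],"translation":[[0,0,2],[0,0,3],[0,0,3]],"hand":[-1,-1,-1]}'
python3 -m jog '{"delta_rot":[[0,0,0],[0,0,0]],"translation":[[0,0,2],[0,0,2]],"hand":[-1,-1]}'
```

```text
t: 9.65
ee_pos: [557.1, -53.5, 61.9]
orientation: [0.141, 3.138, -0.0]
ft_force: [-0.3, 0.4, 0.9]
width: 0.3
t: 9.85
ee_pos: [557.2, -53.4, 61.6]
orientation: [0.141, 3.138, -0.0]
ft_force: [-6.0, 0.1, 20.3]
width: 0.3
```

```bash

python3 -m jog '{"delta_rot":[[0,0,0],[0,0,0]],"translation":[[0,0,0],[0,0,0]],"hand":[-1,-1]}'
python3 -m jog '{"delta_rot":[[0,0,0],[0,0,0],[0,0,0],[0,0,0],[0,0,0]],"translation":[[0,0,-25],[0,-40,-25],[0,-85,-25],[0,-89.7,-25],[0,-89.7,-10]],"hand":[-1,-1,-1,-1,-1]}'
python3 -c "
from h import *
print(get_obs()['ft_force'],get_obs()['ee_pos'])"
```

```text
t: 10.05
ee_pos: [557.2, -53.4, 61.6]
orientation: [0.141, 3.138, -0.0]
ft_force: [-5.2, -0.4, 19.5]
width: 0.1
t: 10.55
ee_pos: [550.0, -144.1, 70.7]
orientation: [0.145, 3.135, -0.001]
ft_force: [0.2, -0.0, -0.6]
width: 0.7
[ 0.15840628 -0.00578908 -0.60613193] [ 550.04297886 -144.14713773   70.72763098]
```

```bash

python3 -m jog '{"delta_rot":[[0,0,0],[0,0,0],[0,0,0],[0,0,0],[0,0,0]],"translation":[[1,1,0],[1,1,4],[1,1,7],[1,1,9],[1,1,10]],"hand":[-1,-1,-1,-1,-1]}'
python3 -m jog '{"delta_rot":[[0,0,0],[0,0,0]],"translation":[[0,0,0],[0,0,0]],"hand":[-1,-1]}'
```

```text
t: 11.05
ee_pos: [547.9, -140.5, 61.4]
orientation: [-0.139, -3.138, -0.001]
ft_force: [-9.0, 4.7, 32.1]
width: 0.5
t: 11.25
ee_pos: [547.9, -140.5, 61.5]
orientation: [-0.14, -3.138, -0.001]
ft_force: [-7.1, 4.2, 22.1]
width: 0.6
```

Middle is tight too, at 22 N. Next is the right bolt.

```bash

python3 -m jog '{"delta_rot":[[0,0,0],[0,0,0],[0,0,0],[0,0,0],[0,0,0]],"translation":[[0,0,-25],[0,-40,-25],[0,-85,-25],[0,-91.5,-25],[0,-91.5,-10]],"hand":[-1,-1,-1,-1,-1]}'
python3 -m jog '{"delta_rot":[[0,0,0],[0,0,0],[0,0,0],[0,0,0],[0,0,0]],"translation":[[0,0,0],[0,0,4],[0,0,7],[0,0,9],[0,0,10]],"hand":[-1,-1,-1,-1,-1]}'
python3 -m jog '{"delta_rot":[[0,0,0],[0,0,0]],"translation":[[0,0,0],[0,0,0]],"hand":[-1,-1]}'
```

```text
t: 11.75
ee_pos: [541.0, -234.0, 70.7]
orientation: [0.144, 3.135, -0.002]
ft_force: [0.3, 0.8, 0.2]
width: 0.1
t: 12.25
ee_pos: [539.7, -232.0, 59.6]
orientation: [-0.14, -3.138, -0.001]
ft_force: [-0.6, 2.1, 1.4]
width: 0.6
t: 12.45
ee_pos: [539.8, -232.9, 59.8]
orientation: [0.141, 3.138, -0.0]
ft_force: [-0.4, 0.2, 0.6]
width: 0.8
```

The right bolt gives way. I push it fully down, to about 55 mm.

```bash

python3 -m jog '{"delta_rot":[[0,0,0],[0,0,0],[0,0,0],[0,0,0],[0,0,0]],"translation":[[0,0,2],[0,0,4],[0,0,6],[0,0,7],[0,0,7]],"hand":[-1,-1,-1,-1,-1]}'
python3 -m jog '{"delta_rot":[[0,0,0],[0,0,0]],"translation":[[0,0,0],[0,0,0]],"hand":[-1,-1]}'
```

```text
t: 12.95
ee_pos: [540.2, -233.0, 55.1]
orientation: [0.141, 3.137, -0.001]
ft_force: [-6.9, 3.4, 25.2]
width: 0.3
t: 13.15
ee_pos: [540.1, -233.0, 55.1]
orientation: [0.141, 3.137, -0.001]
ft_force: [-5.8, 3.1, 25.5]
width: 0.5
```

The right bolt stopped at 55.1 mm, so it has sunk 7 mm. Next I grasp the right cap's tab.

```bash

python3 -m jog '{"delta_rot":[[0,0,0],[0,0,0],[0,0,0],[0,0,0],[0,0,0]],"translation":[[0,0,-30],[0,0,-50],[48.7,1.1,-50],[48.7,1.1,-50],[48.7,1.1,-50]],"hand":[-1,-1,0,0,0]}'
python3 - <<'E'
from h import *
W=optics.calibration("wrist");im=optics.get_image("wrist")
o=get_obs();M=R.from_rotvec(o["orientation"]).as_matrix();print(o["ee_pos"],M.round(3),o["width"])
print("to tab, tool axes",M.T@(np.array([491.7,-227.4,31])-o["ee_pos"]))
print(blobs(mask(im,*RNG["yellow"])))
cv2.imwrite("pics/w4.png",im[:,:,::-1])
E
```

```text
t: 13.65
ee_pos: [490.3, -227.2, 102.6]
orientation: [-0.142, -3.138, -0.0]
ft_force: [0.5, -0.5, 0.1]
width: 21.0
[ 491.50393269 -227.57419727  102.737245  ] [[-0.996  0.09   0.001]
 [ 0.09   0.996 -0.   ]
 [-0.001 -0.    -1.   ]] 25.211474100012953
to tab, tool axes [-0.13540058  0.20790886 71.73729538]
[(array([315.4, 242.2]), 151), (array([449.1, 244.2]), 168), (array([558.8, 244.2]), 172)]
```

View pics/w4.png

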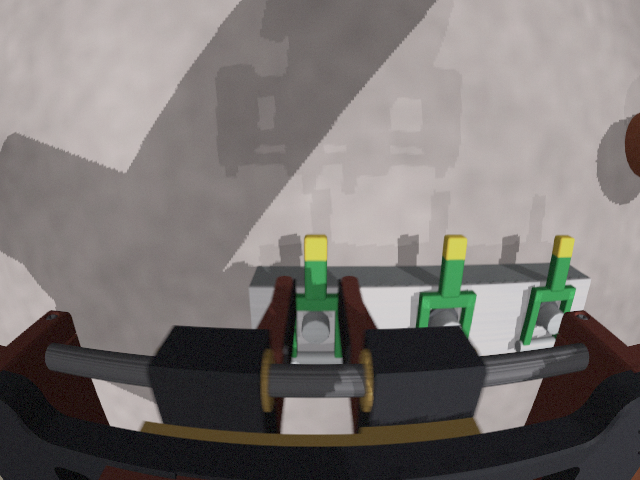

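The wrist view shows the right tab, with its yellow end at (315,242), centred between the fingers at 280 and 352. I descend and close.

```bash

python3 -m jog '{"delta_rot":[[0,0,0],[0,0,0],[0,0,0],[0,0,0],[0,0,0]],"translation":[[0,0,0],[0,0,20],[0,0,50],[0,0,70],[0,0,71]],"hand":[0,0,0,0,-1]}'
python3 -m jog '{"delta_rot":[[0,0,0],[0,0,0],[0,0,0],[0,0,0],[0,0,0]],"translation":[[0,0,0],[0,0,0],[0,0,0],[0,0,0],[0,0,0]],"hand":[-1,-1,-1,-1,-1]}'
python3 - <<'E'
from h import *
o=get_obs();M=R.from_rotvec(o["orientation"]).as_matrix();p=o["ee_pos"];print(p,o["width"],o["ft_force"])
bx=np.array([.9959,-.0906,0]);H=np.array([539.5,-232,47])+26*bx
g=p+M[:,2]*-18.7;rel=np.array([(g-H)@bx,g[2]-47]);print(rel,(g-H)@np.array([.0906,.9959,0]))
for a in range(5,66,5):
    c,s=np.cos(np.radians(a)),np.sin(np.radians(a))  # -x up: (x,z)->(xc+zs? )
    n=np.array([rel[0]*c+rel[1]*s,-rel[0]*s+rel[1]*c]);d=(n-rel)[0]*bx+np.array([0,0,(n-rel)[1]]);print(a,(M.T@d).round(1))
E
```

```text
t: 14.2
ee_pos: [490.5, -226.6, 29.2]
orientation: [-0.14, -3.135, -0.003]
ft_force: [0.7, -0.0, -0.7]
width: 39.1
t: 14.7
ee_pos: [492.2, -228.0, 32.6]
orientation: [0.141, 3.136, -0.002]
ft_force: [-0.1, -3.1, 1.8]
width: 13.6
[ 492.15690074 -227.96933373   32.58153273] 13.63329833464398 [-0.09946212 -3.13961194  1.82458236]
[-73.55671401   4.28147521] -0.25523009573184186
5 [-0.7 -0.  -6.4]
10 [ -1.9  -0.  -12.7]
15 [ -3.7  -0.  -18.9]
20 [ -6.   -0.  -24.9]
25 [ -8.8  -0.  -30.7]
30 [-12.1  -0.  -36.2]
35 [-15.9  -0.1 -41.4]
40 [-20.1  -0.1 -46.2]
45 [-24.7  -0.1 -50.7]
50 [-29.7  -0.1 -54.8]
55 [-35.   -0.1 -58.4]
60 [-40.6  -0.1 -61.5]
65 [-46.5  -0.1 -64.1]
```

```bash

python3 -m jog '{"delta_rot":[[0,0,0],[0,0,0],[0,0,0],[0,0,0],[0,0,0]],"translation":[[-0.7,0,-6.4],[-1.9,0,-12.7],[-3.7,0,-18.9],[-6,0,-24.9],[-8.8,0,-30.7]],"hand":[-1,-1,-1,-1,-1]}'
python3 -m jog '{"delta_rot":[[0,0,0],[0,0,0],[0,0,0],[0,0,0],[0,0,0]],"translation":[[-3.3,0,-5.5],[-7.1,0,-10.7],[-11.3,0,-15.5],[-15.9,0,-20],[-20.9,0,-24.1]],"hand":[-1,-1,-1,-1,-1]}'
python3 -m jog '{"delta_rot":[[0,0,0],[0,0,0],[0,0,0],[0,0,0],[0,0,0]],"translation":[[-5.3,0,-3.6],[-10.9,0,-6.7],[-10.9,0,-6.7],[-10.9,0,-6.7],[-10.9,0,-6.7]],"hand":[-1,-1,-1,-1,-1]}'
python3 - <<'E'
from h import *
o=get_obs();M=R.from_rotvec(o["orientation"]).as_matrix();p=o["ee_pos"];print(p,o["width"],o["ft_force"],o["moment"])
bx=np.array([.9959,-.0906,0]);H=np.array([539.5,-232,47])+26*bx
g=p+M[:,2]*-18.7;print(np.degrees(np.arctan2(g[2]-47,-(g-H)@bx)),np.hypot(g[2]-47,(g-H)@bx))
for n in("scene","top","wrist"):
    im=optics.get_image(n);np.save(f"pics/e_{n}.npy",im)
    print(n,[blobs(mask(im,*RNG[k])) for k in("yellow","blue")])
a=np.load("pics/e_scene.npy");w=np.load("pics/e_wrist.npy")
v=np.zeros((480,800,3),np.uint8);v[:480,:400]=cv2.resize(a[100:340,130:330],None,fx=2,fy=2);v[:300,400:]=cv2.resize(w,(400,300))
cv2.imwrite("pics/e.png",v[:,:,::-1])
E
```

```text
t: 15.2
ee_pos: [499.3, -228.5, 62.5]
orientation: [-0.141, -3.137, 0.001]
ft_force: [-0.6, -5.8, -5.2]
width: 13.3
t: 15.7
ee_pos: [519.0, -230.3, 86.1]
orientation: [-0.14, -3.135, 0.0]
ft_force: [-2.8, -6.2, -5.0]
width: 13.8
t: 16.2
ee_pos: [530.2, -231.4, 93.1]
orientation: [-0.14, -3.136, 0.001]
ft_force: [-3.5, -5.6, -0.2]
width: 13.9
[ 530.18899182 -231.37299144   93.12163688] 13.90639669713916 [-3.45581222 -5.57387003 -0.24411466] [-0.99150074  0.68348075 -0.04838498]
61.44288839748139 73.79999316982293
scene [[(array([276.8, 217.1]), 32), (array([234. , 232.3]), 25), (array([188.8, 244.5]), 46)], [(array([452.8, 139.9]), 121)]]
top [[(array([330.9, 285.1]), 47), (array([376.9, 290.5]), 46)], [(array([118.5, 273.4]), 194)]]
wrist [[(array([461. , 184.8]), 174), (array([576.3, 192. ]), 151), (array([315.7, 293.8]), 747)], []]
```

View pics/e.png

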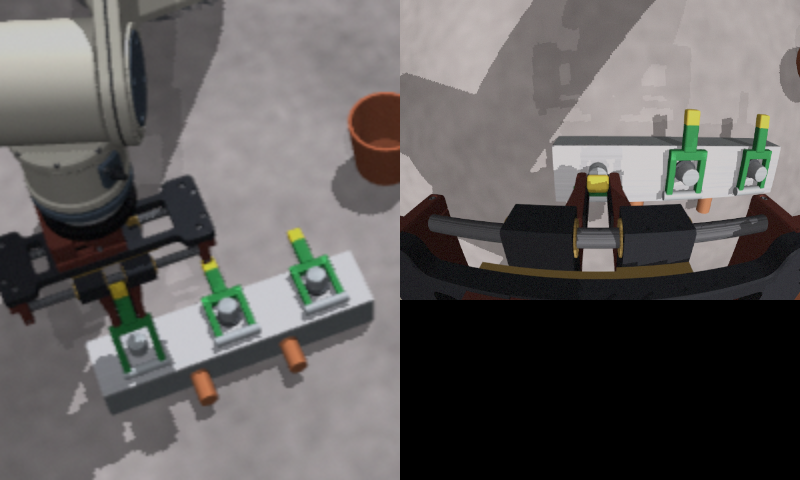

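The picture shows the right cap standing up, its yellow tab held between the fingers (wrist view, full image (316,294)). The other two caps are shut and the lever's pixels have not moved. I hold for a moment and hand in.

```bash

python3 -m jog '{"delta_rot":[[0,0,0],[0,0,0],[0,0,0]],"translation":[[0,0,0],[0,0,0],[0,0,0]],"hand":[-1,-1,-1]}'
python3 -c "
from workcell import ctrl
print(ctrl.close_job())"
```

```text
t: 16.65
ee_pos: [530.2, -231.4, 93.1]
orientation: [-0.14, -3.136, 0.001]
ft_force: [-3.6, -5.6, 0.3]
width: 13.6
the job is handed in; nothing more can be done
None
```

I turned the valve lever to half open and tapped the bolts left, middle, right. The right one was loose, and I handed the job in at 16.65 s while holding its cap open. The hand-in gave no verdict.

- **Lever:** a close look after release put it at about 44°, lying over the red mark. Its blue sleeve was at the same pixels in the last scene and top pictures.
- **Bolts:** left and middle held at about 20 N and 22 N. The right one gave way at low force and stopped 7 mm down.
- **Right cap:** it stands at about 61° by the grasp-point position, with the tab held between the fingers at 13.6 mm opening.
- **Other caps:** they looked shut, with the left tab's pixels unchanged. The middle tab's scene blob moved half a pixel and shrank from 32 to 25 pixels, while its top view was identical. I put that down to the gripper partly hiding it.
- **Jar, mate and pot:** the arm passed well above the mate and pot and did not go near the jar. I did not measure their positions again at the end.

Two readings disagreed:
- **Left bolt height:** the first two-view estimate was 56 mm instead of 62, but the tap met the head at about 61.6 mm.
- **Sideways force:** a force of about 6 N remained at the wrist while holding the cap.

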